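# Fit the lens holder onto the microscope stand

## Task

Pick up the lens holder and lower it squarely over the tall pillar of the stand, ring out over the glass stage, down to the collar; then feel for the collar's upright locating pin by turning the holder gently about the pillar until the forked foot drops over the pin and the sleeve sits fully home on the collar. Let go and leave it there. Never force it against the stand, and leave the other things on the bench where they are.

Things in the scene. Friction and masses are not known exactly. Their poses are not given: they have to be found in the camera images.
- holder_grip (a point): Middle of the bar of the loose lens holder (about 320 g, lying flat, right way up, balanced about here): 80 mm from the bore axis, 26 mm above the underside. Flat aluminium bar 16 mm wide, 10 to 42 mm above the underside, free to grasp 20 to 132 mm from the bore axis. x runs along the bar from sleeve to ring, z up along the bore.
- holder_bore (a point): Middle of the lower mouth of the bore, level with the holder's underside, in the upright steel sleeve at the bar's end: 36 mm outside, 60 mm high, plain 22 mm bore right through; a black thumbscrew on its +y side reaches 30 mm from the axis. Axes as holder_grip.
- holder_fork (a point): Middle of the slot in the holder's forked foot, 32 mm from the bore axis on the side away from the bar, level with the underside. The foot is a plate 10 mm thick, 44 mm wide, at the sleeve's lower end, reaching 46 mm from the axis; the slot is 12 mm wide, open at its outer end, and begins 24 mm from the axis. Axes as holder_grip.
- holder_ring (a point): Centre of the open ring at the bar's other end, level with the underside: 165 mm from the bore axis, 64 mm outside, 30 mm high. Axes as holder_grip.
- stand: Fixed stand: off-white base 270 x 160 x 26 mm with a round glass stage, and a tall bare steel pillar, 20 mm diameter (1 mm play all round in the bore). Origin on the pillar's axis at bench level; x points level from the pillar to the stage's middle, 122 mm away; z up.
- pillar_top (a point): Middle of the pillar's top end, 220 mm above the bench. The end tapers over its last 6 mm from 20 to 13 mm diameter. Axes as the stand.
- collar_top (a point): Point on the pillar's axis level with the flat top (52 mm wide) of the clamped steel collar, 110 mm up: holder_bore is here when home. Axes as the stand. An upright pin, 8 mm thick, 15 mm above the collar's top, 32 mm from the axis, fits the fork; its bearing is not measured: anywhere within 0.35 rad either side of the stand's -x. Foot on the pin = 15 mm short of home.
- dish: Bystander, to be left alone: a small open glass dish, 48 mm across and 14 mm high, standing on the stand's glass stage; origin at the centre of its underside.
- eyepiece: Bystander, to be left alone: a black eyepiece, 40 mm across, 56 mm high, standing upright; origin at the centre of its underside.
- objective: Bystander, to be left alone: a stepped bare-metal objective lens, 44 mm across, 44 mm high, standing upright; origin at the centre of its underside.
- spacer: Bystander, to be left alone: a dark steel spacer ring, 42 mm across, 14 mm high, lying flat; origin at the centre of its underside.
- handknob: Bystander, to be left alone: a black hand knob, 52 mm across, lying flat with its steel stub up, 48 mm high in all; origin at the centre of its underside.
- jar: Bystander, to be left alone: a small amber jar, 48 mm across, 60 mm high; origin at the centre of its underside.
- driver: Bystander, to be left alone: a screwdriver with a grey handle, 160 mm long, lying flat; origin at the middle of its length.
Things that resemble listed ones, but are neither listed nor needed, are in the scene too. There is more than one size of the part that bears holder_grip; the job needs the larger.

How it is judged:
By the outcome, as a careful person would: the job done as asked, in the order asked, and still so for the second after the job is handed in, with the robot touching nothing.
It also fails if it takes over 67 s, if anything falls off the work surface, if the arm or the gripper's body presses on something with over 40 N, if the wrist force passes 120 N, or if a joint passes its speed limit or range.

## Robot

A 6-joint arm with a two-finger parallel gripper is mounted at the origin on the work surface. World frame = base frame: x ahead of the robot, y to its left, z up, the work surface at z = 0. Lengths are in m, angles in rad, forces in N, time in s.
With the tool pointing down it reaches from about 0.35 to 0.975 m from the base axis. Payload 4.9 kg.
Tool frame: the origin (TCP) lies at the very end of the fingers, on their centre line; the grasp point (between the pads) lies manip.grip_point_offset behind it (manip.grip_point_offset is the distance from the TCP to the grasp point, in m); z points along the fingers, y is the direction in which the jaws open and shut (so a half turn about z gives the same grasp; the last joint's range is limited). The gripper opens to 85 mm and grips with 20 to 120 N. Pads are 22 mm wide; open, the fingers measure 114 mm over their backs; the gripper's body (76 mm by 85 mm) begins 54 mm behind the grasp point. The pads swing forward as they close: fully open they stand 13 mm farther back than shut.
Start: joints at [1.128, 0.053, 1.613, -0, 1.476, -0.119], TCP at [0.199, 0.593, 0.231] pointing down, gripper open.
Joint ranges: [-3.01, 3.01], [-1.01, 2.22], [0.06, 2.58], [-1.02, 4.17], [0.09, 2.62], [-3.14, 3.14]. Speed limits (rad/s): [2.57, 2.57, 3.14, 3.14, 3.14, 3.14].

## Interface

Orientations are given as a unit quaternion [w, x, y, z].
In Python, from plant import status, grab_frame, camera_params, ticket, boxes_of, outline_of, manip gives the robot as it stands. The module is installed in compiled form; this text tells all that it offers.
- The arm moves only by the tool play_rows, never from a script. Its argument "deltas" is a list of rows, each a list of 2 entries, a list of its own where there are three numbers: the shift along the world's x, y, z in m, then the turn about the world's z in rad. A call has 1 to 5 rows; each row is the pose to reach, as a shift and turn from the pose commanded when the call began; what a row does not reach only later rows make up. A row lasts 1/8 s, in which the tool goes at most 62.5 mm and 10.7 degrees, less where a joint would pass 70% of its speed; a pose out of reach is approached as far as the arm can. A call with a gripper value outside its range is refused whole. "grip" is the opening, from -1 (shut) to 1 (fully open), set as the call begins (left out, the last holds). The fingers move at their own pace and stop on an object; the grip force is fixed at half the most. Time passes only in rows, so rows that repeat a pose let the fingers close. It gives the time, the measured TCP pose, the force and the opening at its end, in the units of the state.
- status.state(): the state, without advancing time (a new reading comes with each control period).
- grab_frame(name): name is "side" or "top"; returns (picture, depth): 420x560x3 uint8, blue, green, red; 420x560 float32, m along the optical axis (not along the pixel's ray), 0 where there is no reading.
- camera_params(name): a dict with "mtx" (3x3 intrinsics, pixels), "distortion" ([k1, k2, p1, p2, k3] as OpenCV has them; the pictures are not rectified), "world_from_camera" (4x4, takes a point from camera to world coordinates). Camera axes: x right, y up, looking along -z (the intrinsics and any distortion apply to the point x, -y, -z); pixel columns grow to the right and rows downward; lengths in m; the calibration is good to about 2 mm. A picture is of the moment at which its call begins. camera_params takes no time and is no camera call.
- ticket.job_done(): hands the job in, once; it reports no verdict.
Trained networks look in the newest picture that a camera, given by its name, has taken for a name from the list of things; names that differ only in an ending like _2 or _b are one class to them, and where a whole thing is asked for, a point or a joint stands for the part that bears it (a point fixed in the world has none). Each returns a list of dicts, best first, with "confidence" (0 to 1); they miss things now and then, are a little off and sometimes report something else, mostly with a low value. They report only what shows in the picture. A call takes as long as a camera call. They do not tell look-alikes from the thing itself.
- boxes_of(camera, name): "box" ([left, top, right, bottom] in pixels, round what is visible of it).
- outline_of(camera, name): "region" (420x560 bool, what is visible of it) and "box" ([left, top, right, bottom] in pixels, round what is visible of it).
The state is a dict: "time": time; "joint_pos": joint angles; "joint_vel": joint speeds; "joint_efforts": joint torques, N m; "tool_pos": TCP position; "tool_rot": TCP orientation; "contact_force": force on the tool from outside, world axes, zero at the start; "ft_torque": the same for the moment, N m; "gripper_width": opening from 0.0 (shut) to 1.0 (fully open).
Only numpy, scipy, OpenCV 4.12 (cv2) and the standard library are available. Lean on these libraries where they do the work, as an engineer would, in place of code of your own. Each camera call takes 0.05 s, during which the arm holds its last target.

## Working session

There is one attempt and no reset: what is moved stays moved. The work goes in short steps, Python scripts to look and compute and a tool call to move; the robot and the scene stay as the last step left them, time stands still between calls to the robot, and variables do not carry over. Pictures are saved under pics/ and viewed, and the job is handed in when it is done.

Besides the shell and the picture viewer there is one more tool, called after "Emit:" in YAML: its name, and indented under it one key for each argument. play_rows: Moves the arm, as the interface text tells. Its arguments: {"type":"object","properties":{"deltas":{"type":"array"},"grip":{"type":"number"}},"required":["deltas"]}

```bash
mkdir -p pics; cat > h.py <<'E'
import numpy as np, cv2
from plant import status, grab_frame, camera_params, ticket, boxes_of, outline_of, manip
def grab(n,tag):
    im,d=grab_frame(n); cv2.imwrite(f'pics/{tag}.png',im); np.savez(f'{tag}.npz',im=im,d=d); return im,d
def P(cam,uv,d):
    c=camera_params(cam); uv=np.array(uv,float).reshape(-1,1,2)
    n=cv2.undistortPoints(uv,np.array(c['mtx']),np.array(c['distortion'])).reshape(-1,2)
    d=np.array(d).reshape(-1)
    p=np.c_[n[:,0]*d,-n[:,1]*d,-d,np.ones(len(d))]
    return (p@np.array(c['world_from_camera']).T)[:,:3]
def proj(cam,X):
    c=camera_params(cam);X=np.array(X,float).reshape(-1,3)
    q=(np.c_[X,np.ones(len(X))]@np.linalg.inv(np.array(c['world_from_camera'])).T)[:,:3]*[1,-1,-1]
    return cv2.projectPoints(q,np.zeros(3),np.zeros(3),np.array(c['mtx']),np.array(c['distortion']))[0].reshape(-1,2)
def cloud(cam,d):
    v,u=np.nonzero(d>0); return np.c_[u,v],P(cam,np.c_[u,v],d[v,u])
E
python3 - <<'E'
from h import *
for n in('top','side'):
    grab(n,n+'0'); c=camera_params(n); print(n,np.round(c['world_from_camera'],3),np.round(c['mtx'],1),c['distortion'])
    for k in('holder_grip','stand'):
        for b in outline_of(n,k): print(k,b['box'],b['confidence'])
print(manip.grip_point_offset,status.state())
E
```

```text
top [[ 0.017  0.984 -0.179  0.396]
 [-1.     0.014 -0.022 -0.087]
 [-0.019  0.18   0.984  1.123]
 [ 0.     0.     0.     1.   ]] [[415.3   0.  278.6]
 [  0.  415.3 207.1]
 [  0.    0.    1. ]] [-0.02421369  0.          0.          0.          0.        ]
holder_grip [432.9, 241.6, 470.7, 308.3] 0.94
holder_grip [360.9, 200.0, 399.4, 291.9] 0.56
stand [179.5, 190.2, 282.6, 261.8] 0.95
side [[-0.899  0.318 -0.303  0.221]
 [-0.439 -0.661  0.609  0.635]
 [-0.007  0.68   0.733  1.037]
 [ 0.     0.     0.     1.   ]] [[416.    0.  285.1]
 [  0.  416.  210.9]
 [  0.    0.    1. ]] [-0.00739549  0.          0.          0.          0.        ]
holder_grip [303.5, 183.3, 375.3, 213.1] 0.91
holder_grip [352.4, 166.7, 402.0, 184.6] 0.64
stand [231.1, 244.1, 314.8, 337.4] 0.89
0.0187 {'time': 0.3, 'joint_pos': array([ 1.12797780e+00,  5.29411774e-02,  1.61339988e+00, -8.25441508e-06,
        1.47598999e+00, -1.19027584e-01]), 'joint_vel': array([-1.46421526e-03, -8.82029401e-04, -3.91155272e-03, -5.50996253e-04,
        7.55412804e-04,  7.29479881e-05]), 'joint_efforts': array([ 2.26733400e-04, -3.93094325e+01, -3.69759786e+01, -8.32662408e-05,
        3.85432213e-03,  2.31788835e-05]), 'tool_pos': array([0.19876946, 0.5923047 , 0.23085503]), 'tool_rot': array([-9.84098660e-05,  1.61188783e-01,  9.86923523e-01, -3.55864172e-04]), 'contact_force': array([ 0.7522836 , -0.14050448,  1.4342357 ]), 'ft_torque': array([-0.00546801,  0.0211925 ,  0.02517327]), 'gripper_width': 1.00134609970387}
```

View pics/top0.png

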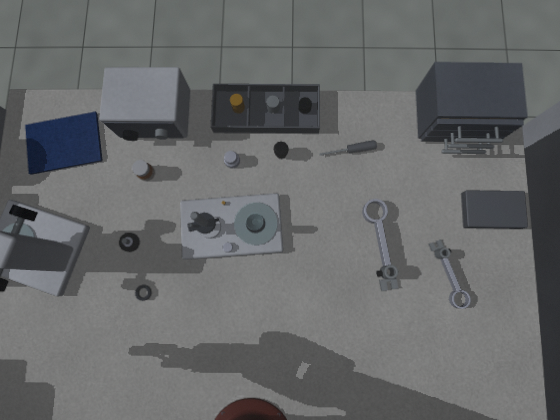

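View pics/side0.png

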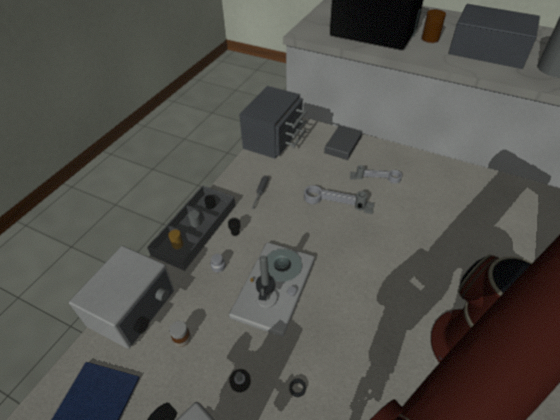

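```bash
python3 - <<'E'
import cv2
a=cv2.imread('pics/top0.png')[185:320,170:500];cv2.imwrite('pics/top0c.png',cv2.resize(a,None,fx=2.4,fy=2.4,interpolation=cv2.INTER_CUBIC))
a=cv2.imread('pics/side0.png')[150:350,220:420];cv2.imwrite('pics/side0c.png',cv2.resize(a,None,fx=3,fy=3,interpolation=cv2.INTER_CUBIC))
E
```

```text
(no output)
```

View pics/top0c.png

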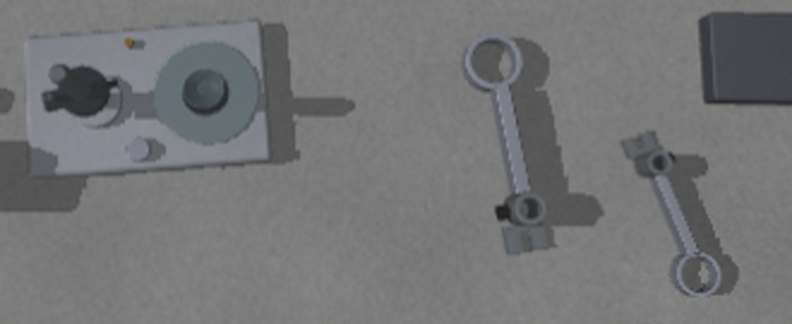

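View pics/side0c.png

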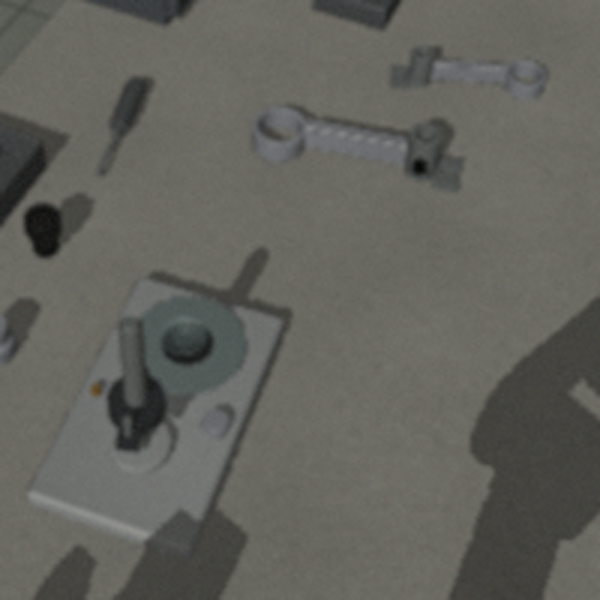

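The larger holder is the one at top (382,245) and side (340,198). The smaller look-alike is at top (452,275) and side (377,175). The stand is at top (230,227), with its pillar near (207,224). Next I'll measure with depth.

```bash
cat > meas.py <<'E'
from h import *
from scipy.optimize import least_squares
for cam in('top','side'):
    z=np.load(cam+'0.npz');d=z['d'];uv,X=cloud(cam,d)
    ground=(X[:,2]<0.1)
    print(cam,'bench z',np.median(X[(abs(X[:,0]-0.3)<.15)&(abs(X[:,1]+.35)<.1)][:,2]))
    for k in('holder_grip','stand','dish'):
        for b in outline_of(cam,k)[:2]:
            m=b['region'];s=m[uv[:,1],uv[:,0]]
            Y=X[s];print(k,b['confidence'],b['box'],len(Y),np.round(Y.min(0),3),np.round(Y.max(0),3))
            if k=='holder_grip':
                Y=Y[Y[:,2]>.008]
                c=Y.mean(0);w=np.linalg.svd((Y-c)[:,:2],full_matrices=False)[2][0];t=(Y-c)[:,:2]@w
                print(' len',np.ptp(t),'dir',w,'c',c)
                for lo,hi in((.045,.07),(.02,.036),(.036,.046)):
                    q=Y[(Y[:,2]>lo)&(Y[:,2]<hi)];print('  z',lo,hi,len(q),np.round(q.mean(0),4) if len(q) else'')
            if k=='stand':
                for lo,hi in((.15,.23),(.2,.23),(.1,.12),(.12,.13)):
                    q=Y[(Y[:,2]>lo)&(Y[:,2]<hi)];print('  z',lo,hi,len(q),np.round(q.mean(0),4) if len(q) else'')
            if k=='dish': print(np.round(Y.mean(0),4))
E
python3 meas.py
```

```text
top bench z 0.000794354143782483
holder_grip 0.94 [432.9, 241.6, 470.7, 308.3] 656 [ 0.342 -0.559 -0.001] [ 0.516 -0.468  0.051]
 len 0.1817702912516119 dir [-0.93486894 -0.35499306] c [ 0.42886382 -0.50997986  0.02657498]
  z 0.045 0.07 45 [ 0.4814 -0.4914  0.0472]
  z 0.02 0.036 333 [ 0.4156 -0.5153  0.0285]
  z 0.036 0.046 63 [ 0.4739 -0.4943  0.0416]
holder_grip 0.56 [360.9, 200.0, 399.4, 291.9] 946 [ 0.385 -0.374 -0.006] [ 0.621 -0.289  0.066]
 len 0.23765068122087474 dir [-0.98424708 -0.17679846] c [ 0.49490966 -0.33433046  0.03428271]
  z 0.045 0.07 147 [ 0.4413 -0.3455  0.0567]
  z 0.02 0.036 258 [ 0.5557 -0.3215  0.0287]
  z 0.036 0.046 301 [ 0.4933 -0.3349  0.0419]
stand 0.95 [179.5, 190.2, 282.6, 261.8] 5790 [ 0.454 -0.073 -0.004] [0.641 0.21  0.223]
  z 0.15 0.23 119 [0.5369 0.1173 0.2006]
  z 0.2 0.23 72 [0.5381 0.1189 0.2165]
  z 0.1 0.12 299 [0.5356 0.1203 0.1092]
  z 0.12 0.13 17 [0.5331 0.132  0.1254]
dish 0.62 [182.0, 193.4, 281.1, 260.3] 5575 [ 0.456 -0.071 -0.001] [0.633 0.21  0.223]
[0.5404 0.0664 0.0367]
dish 0.6 [242.9, 215.7, 263.8, 234.0] 256 [ 0.531 -0.023  
[... 396 characters left out ...]
0.3364  0.042 ]
holder_grip 0.64 [352.4, 166.7, 402.0, 184.6] 490 [ 0.337 -0.598 -0.005] [ 0.51  -0.474  0.053]
 len 0.18266999625796165 dir [-0.92669695 -0.37580949] c [ 0.42056218 -0.51437814  0.02470142]
  z 0.045 0.07 20 [ 0.4773 -0.4941  0.0488]
  z 0.02 0.036 190 [ 0.4108 -0.5184  0.0278]
  z 0.036 0.046 44 [ 0.4507 -0.5013  0.0395]
stand 0.89 [231.1, 244.1, 314.8, 337.4] 4643 [ 0.453 -0.097 -0.003] [0.642 0.204 0.225]
  z 0.15 0.23 167 [0.5362 0.1226 0.1922]
  z 0.2 0.23 72 [0.5371 0.1215 0.2154]
  z 0.1 0.12 275 [0.5343 0.1279 0.1098]
  z 0.12 0.13 24 [0.5337 0.1336 0.125 ]
dish 0.62 [273.0, 256.2, 289.1, 267.5] 159 [ 0.532 -0.025  0.033] [0.577 0.018 0.05 ]
[ 0.5559 -0.0061  0.0415]
```

```bash
cat > fit.py <<'E'
from h import *
from scipy.optimize import least_squares
def box(p,lo,hi):
    lo=np.array(lo);hi=np.array(hi);q=abs(p-(lo+hi)/2)-(hi-lo)/2
    return np.linalg.norm(np.maximum(q,0),axis=1)+np.minimum(q.max(1),0)
def tube(p,c,ri,ro,z0,z1):
    r=np.hypot(p[:,0]-c[0],p[:,1]-c[1]);a=np.c_[abs(r-(ri+ro)/2)-(ro-ri)/2,abs(p[:,2]-(z0+z1)/2)-(z1-z0)/2]
    return np.linalg.norm(np.maximum(a,0),axis=1)+np.minimum(a.max(1),0)
def holder(p):
    return np.min([tube(p,(0,0),.011,.018,0,.06),box(p,(.018,-.008,.010),(.134,.008,.042)),
      tube(p,(.165,0),.025,.032,0,.03),np.maximum(box(p,(-.046,-.022,0),(0,.022,.01)),-box(p,(-.06,-.006,-.1),(-.024,.006,.1)))],axis=0)
def stand(p):
    return np.min([tube(p,(0,0),0,.01,0,.22),tube(p,(0,0),0,.026,.09,.11)],axis=0)
def loc(X,q):
    x,y,z,w=q;c,s=np.cos(w),np.sin(w);d=X-[x,y,z];return np.c_[c*d[:,0]+s*d[:,1],-s*d[:,0]+c*d[:,1],d[:,2]]
def fit_holder(X,q0,freez=False):
    f=(lambda q:holder(loc(X,q))) if freez else (lambda q:holder(loc(X,[q[0],q[1],q0[2],q[2]])))
    s=q0 if freez else [q0[0],q0[1],q0[3]]
    r=least_squares(f,s,loss='soft_l1',f_scale=.002,x_scale=.01)
    return r.x,np.median(abs(r.fun)),len(X)
E
python3 - <<'E'
from fit import *
A=[];S=[]
for cam in('top','side'):
    uv,X=cloud(cam,np.load(cam+'0.npz')['d'])
    q0=[.442,-.345,0,.165]
    L=loc(X,q0);m=(L[:,0]>-.06)&(L[:,0]<.21)&(abs(L[:,1])<.042)&(L[:,2]>.005)&(L[:,2]<.08)
    print(cam,fit_holder(X[m],q0),fit_holder(X[m],q0,True));A.append(X[m])
    # pillar
    for lo,hi in((.13,.18),(.18,.212),(.13,.212)):
        m=(np.hypot(X[:,0]-.537,X[:,1]-.12)<.03)&(X[:,2]>lo)&(X[:,2]<hi)
        r=least_squares(lambda c:np.hypot(X[m,0]-c[0],X[m,1]-c[1])-.01,[.537,.12],loss='soft_l1',f_scale=.001)
        print(' pillar',lo,hi,m.sum(),r.x,np.median(abs(r.fun)))
    m=(np.hypot(X[:,0]-.537,X[:,1]-.12)<.05)&(X[:,2]>.100)&(X[:,2]<.13)
    if 1:
        Y=X[m&(X[:,2]>.114)]; Y=Y[np.hypot(*(Y[:,:2]-[.5365,.1205]).T)>.02];print(np.round(Y,4)[:40],uv[m&(X[:,2]>.114)].shape)
    m=(X[:,2]>.105)&(X[:,2]<.114)&(np.hypot(X[:,0]-.537,X[:,1]-.12)<.06);print(' collar',X[m].min(0),X[m].max(0))
    # base edges
    m=(X[:,2]>.021)&(X[:,2]<.031)&(abs(X[:,0]-.55)<.13)&(abs(X[:,1]-.06)<.18)
    print(cv2.minAreaRect(X[m,:2].astype(np.float32)*1000))
print('both',fit_holder(np.vstack(A),q0))
E
```

```text
top (array([ 0.42943349, -0.34895988,  0.1729301 ]), np.float64(0.0010736705238936855), 1068) (array([ 0.42954675, -0.34894353,  0.00119629,  0.17335504]), np.float64(0.0009828030949696636), 1068)
 pillar 0.13 0.18 41 [0.53973067 0.1210979 ] 0.0001741692621137856
 pillar 0.18 0.212 33 [0.53957094 0.12118758] 0.0001934608180855727
 pillar 0.13 0.212 74 [0.5396574  0.12113828] 0.00018462710156441457
[[0.5602 0.1249 0.1146]
 [0.5605 0.1075 0.1146]
 [0.5334 0.1535 0.1244]
 [0.5332 0.1504 0.1268]
 [0.5312 0.1537 0.1227]
 [0.5315 0.1516 0.1212]
 [0.5314 0.149  0.1219]
 [0.5281 0.1525 0.1273]
 [0.5285 0.1506 0.1251]
 [0.5286 0.1483 0.1245]
 [0.5294 0.1472 0.1185]
 [0.5268 0.1518 0.1193]
 [0.5275 0.1506 0.114 ]
 [0.5176 0.1273 0.1165]] (29, 2)
 collar [0.5135379  0.09357487 0.10522928] [0.56364941 0.1487156  0.1138015 ]
((544.1531982421875, 66.02316284179688), (159.7855224609375, 269.68426513671875), 5.189877510070801)
side (array([ 0.42843291, -0.35085492,  0.16475508]), np.float64(0.002116068305628299), 942) (array([ 0.42859959, -0.35111731,  0.00311641,  0.16754022]), np.float64(0.0015869
[... 357 characters left out ...]
3 0.1151]
 [0.5465 0.138  0.1155]
 [0.5332 0.1454 0.1257]
 [0.5306 0.1449 0.1268]
 [0.5397 0.1452 0.1162]
 [0.5322 0.1474 0.1245]
 [0.5287 0.1483 0.1281]
 [0.517  0.1333 0.1148]
 [0.5331 0.1512 0.1246]
 [0.5298 0.1517 0.1277]
 [0.5272 0.1511 0.1286]
 [0.5337 0.1507 0.1188]
 [0.5299 0.1518 0.123 ]
 [0.5284 0.1496 0.1209]
 [0.5271 0.1468 0.1178]
 [0.5306 0.1512 0.1168]
 [0.5279 0.1508 0.1181]
 [0.5269 0.1476 0.1143]] (60, 2)
 collar [0.51376878 0.08543179 0.10509424] [0.56472667 0.15838429 0.11397074]
((544.3583374023438, 62.138160705566406), (160.7169647216797, 274.2279052734375), 5.241816997528076)
both (array([ 0.42969853, -0.34934886,  0.17140751]), np.float64(0.0016732962370809984), 2010)
```

```bash
python3 - <<'E'
import cv2,numpy as np
a=cv2.imread('pics/top0.png')[200:260,175:290];a=cv2.resize(a,None,fx=6.5,fy=6.5,interpolation=cv2.INTER_CUBIC)
cv2.imwrite('pics/t_stand.png',cv2.convertScaleAbs(a,alpha=1.6,beta=20))
a=cv2.imread('pics/side0.png')[240:345,225:320];a=cv2.resize(a,None,fx=5.5,fy=5.5,interpolation=cv2.INTER_CUBIC)
cv2.imwrite('pics/s_stand.png',cv2.convertScaleAbs(a,alpha=1.6,beta=20))
E
```

```text
(no output)
```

View pics/t_stand.png

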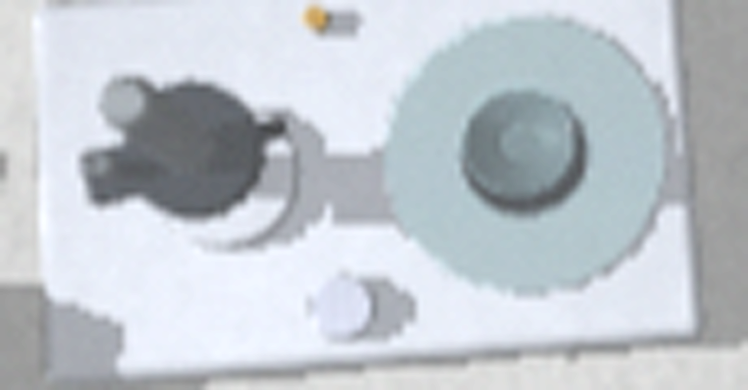

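View pics/s_stand.png

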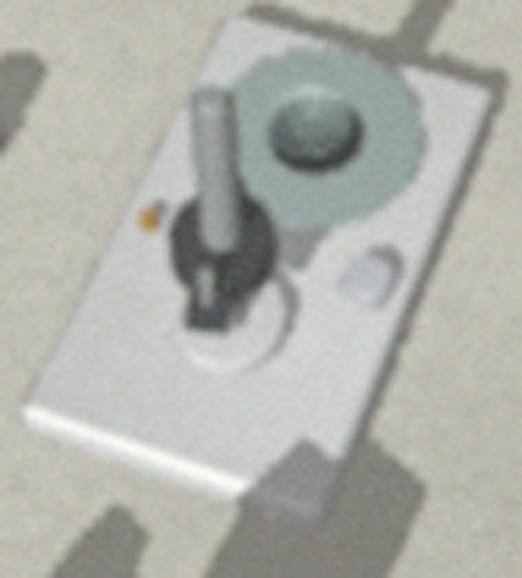

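```bash
python3 - <<'E'
from fit import *
pc={'top':[.5397,.1211],'side':[.5397,.1171]}
for cam in('top','side'):
    uv,X=cloud(cam,np.load(cam+'0.npz')['d'])
    Y=X-[*pc[cam],0]
    m=(Y[:,2]>.1125)&(Y[:,2]<.135)&(np.hypot(Y[:,0],Y[:,1])>.022)&(np.hypot(Y[:,0],Y[:,1])<.042)&(Y[:,1]>.01)
    f=lambda b:tube(Y[m],(.032*np.cos(b[0]),.032*np.sin(b[0])),0,.004,.09,.125)
    r=least_squares(f,[1.85],loss='soft_l1',f_scale=.001);print(cam,m.sum(),r.x,np.median(abs(r.fun)),Y[m].mean(0),np.degrees(np.arctan2(*Y[m].mean(0)[1::-1])))
    # glass stage circle / dish centre
    m=(abs(X[:,2]-.031)<.012)
    for b in outline_of(cam,'dish')[:3]: print(b['confidence'],b['box'])
E
```

```text
top 14 [1.84813665] 0.0007416538171458424 [-0.009683    0.02799368  0.12038773] 109.08048310749929
0.62 [182.0, 193.4, 281.1, 260.3]
0.6 [242.9, 215.7, 263.8, 234.0]
side 28 [1.84233198] 0.00410888466376451 [-0.00634566  0.02614316  0.11849158] 103.64340517462422
0.62 [273.0, 256.2, 289.1, 267.5]
```

Emit:
play_rows:
  deltas:
    - [[0.02,-0.03,0.04],0.1]
    - [[0.04,-0.07,0.08],0.2]
    - [[0.06,-0.12,0.11],0.3]
    - [[0.08,-0.18,0.11],0.4]
    - [[0.1,-0.24,0.11],0.49]
  grip: 1

```text
time: 1.32
tool_pos: [0.2988, 0.3523, 0.3422]
tool_rot: [0.001, -0.085, 0.996, 0.0]
contact_force: [0.8, -0.3, -0.3]
gripper_width: 1.002
```

Emit:
play_rows:
  deltas:
    - [[0.02,-0.055,0],0]
    - [[0.04,-0.11,0],0]
    - [[0.06,-0.165,0],0]
    - [[0.08,-0.22,0],0]
    - [[0.1,-0.275,0],0]

```text
time: 1.95
tool_pos: [0.3986, 0.0771, 0.3417]
tool_rot: [0.001, -0.083, 0.997, -0.0]
contact_force: [0.9, 0.4, 0.3]
gripper_width: 0.999
```

Emit:
play_rows:
  deltas:
    - [[0.02,-0.058,0],0]
    - [[0.04,-0.116,0],0]
    - [[0.06,-0.174,0],0]
    - [[0.08,-0.23,0],0]
    - [[0.1,-0.29,0],0]

```text
time: 2.58
tool_pos: [0.4985, -0.2124, 0.3416]
tool_rot: [0.0, -0.083, 0.997, -0.0]
contact_force: [0.1, 0.1, 0.7]
gripper_width: 1.0
```

Emit:
play_rows:
  deltas:
    - [[0.005,-0.05,-0.02],0]
    - [[0.01,-0.1,-0.05],0]
    - [[0.01,-0.123,-0.1],0]
    - [[0.01,-0.123,-0.15],0]
    - [[0.01,-0.123,-0.18],0]

```text
time: 3.2
tool_pos: [0.5068, -0.3329, 0.1577]
tool_rot: [-0.002, -0.083, 0.997, 0.002]
contact_force: [-0.2, -0.8, -0.1]
gripper_width: 0.999
```

```bash
cat > st.py <<'E'
from h import *
s=status.state();w,x,y,z=s['tool_rot']
R=np.array([[1-2*(y*y+z*z),2*(x*y-w*z)],[2*(x*y+w*z),1-2*(x*x+z*z)],[2*(x*z-w*y),2*(y*z+w*x)]])
print(round(s['time'],2),'pos',np.round(s['tool_pos'],4),'yawx',round(float(np.arctan2(R[1,0],R[0,0]))%(2*np.pi),4),'F',np.round(s['contact_force'],1),'M',np.round(s['ft_torque'],2),'g',round(s['gripper_width'],3),'q',np.round(s['joint_pos'],2),'q5',)
E
python3 st.py; python3 - <<'E'
from h import *
for c in('top','side'):
    a,_=grab(c,c+'1'); a=a[160:330,290:500] if c=='top' else a[130:280,240:440]
    cv2.imwrite(f'pics/{c}1c.png',cv2.resize(a,None,fx=3,fy=3))
E
```

```text
3.2 pos [ 0.5068 -0.3329  0.1577] yawx 3.307 F [-0.2 -0.8 -0.1] M [-0.02  0.03 -0.03] g 0.999 q [-0.7   0.07  1.72 -0.    1.36 -2.44] q5
```

View pics/top1c.png

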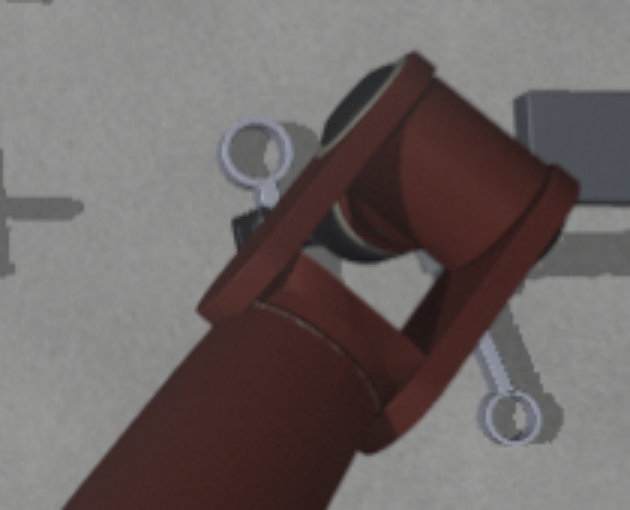

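View pics/side1c.png

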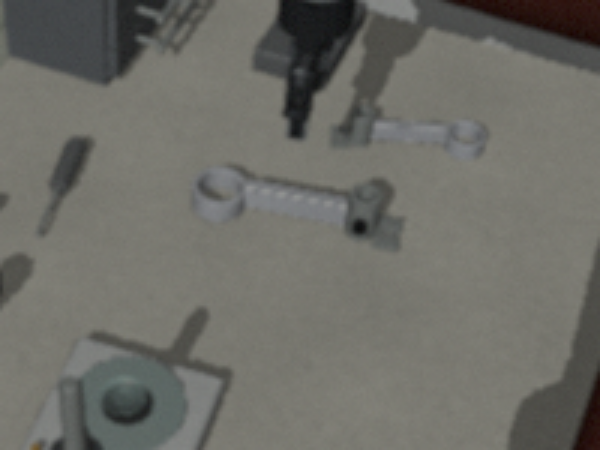

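Emit:
play_rows:
  deltas:
    - [[0,0,-0.04],0]
    - [[0,0,-0.08],0]
    - [[0,0,-0.11],0]
    - [[0,0,-0.13],0]
    - [[0,0,-0.14],0]

```text
time: 3.92
tool_pos: [0.5086, -0.3337, 0.0215]
tool_rot: [0.0, -0.083, 0.997, -0.0]
contact_force: [0.4, 0.5, 0.2]
gripper_width: 1.002
```

Emit:
play_rows:
  deltas:
    - [[0,0,-0.005],0]
    - [[0,0,-0.011],0]
    - [[0,0,-0.011],0]
    - [[0,0,-0.011],0]

```text
time: 4.42
tool_pos: [0.5084, -0.3336, 0.0108]
tool_rot: [0.0, -0.083, 0.997, -0.0]
contact_force: [0.7, 0.6, 0.5]
gripper_width: 1.001
```

```bash
python3 st.py; python3 - <<'E'
from h import *
for c in('top','side'):
    a,_=grab(c,c+'2'); a=a[160:330,290:500] if c=='top' else a[130:280,240:440]
    cv2.imwrite(f'pics/{c}2c.png',cv2.resize(a,None,fx=3,fy=3))
E
```

```text
4.42 pos [ 0.5084 -0.3336  0.0108] yawx 3.3078 F [0.7 0.6 0.5] M [ 0.06  0.03 -0.02] g 1.001 q [-0.7   0.24  1.8  -0.    1.1  -2.44] q5
```

View pics/side2c.png

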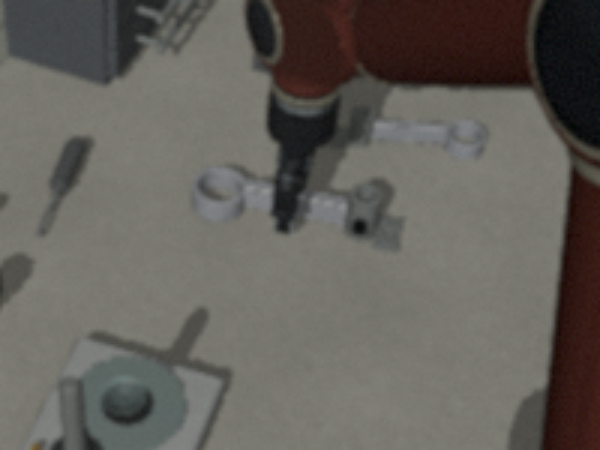

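The fingers straddle the middle of the larger holder's bar (crop 290,205), so I'll close.

Emit:
play_rows:
  deltas:
    - [[0,0,0],0]
    - [[0,0,0],0]
    - [[0,0,0],0]
    - [[0,0,0],0]
    - [[0,0,0],0]
  grip: -1

```text
time: 5.15
tool_pos: [0.5084, -0.3336, 0.0106]
tool_rot: [0.0, -0.083, 0.997, -0.0]
contact_force: [0.7, 0.1, -0.1]
gripper_width: 0.18
```

Emit:
play_rows:
  deltas:
    - [[0,0,0],0]
    - [[0,0,0],0]
    - [[0,0,0],0]

```text
time: 5.52
tool_pos: [0.5083, -0.3336, 0.0105]
tool_rot: [0.0, -0.083, 0.997, -0.0]
contact_force: [0.6, -0.3, 0.9]
gripper_width: 0.18
```

Emit:
play_rows:
  deltas:
    - [[0,0,0.01],0]
    - [[0,0,0.03],0]
    - [[0,0,0.06],0]
    - [[0,0,0.1],0]
    - [[0,0,0.15],0]

```text
time: 6.15
tool_pos: [0.5073, -0.3326, 0.1613]
tool_rot: [-0.001, -0.083, 0.997, 0.001]
contact_force: [1.1, -0.8, -3.3]
gripper_width: 0.176
```

```bash
python3 st.py; python3 - <<'E'
from h import *
for c in('top','side'):
    a,_=grab(c,c+'3'); a=a[160:330,290:500] if c=='top' else a[130:280,240:440]
    cv2.imwrite(f'pics/{c}3c.png',cv2.resize(a,None,fx=3,fy=3))
E
```

```text
6.15 pos [ 0.5073 -0.3326  0.1613] yawx 3.3078 F [ 1.1 -0.8 -3.3] M [-0.04 -0.11 -0.02] g 0.176 q [-0.7   0.06  1.72  0.    1.36 -2.44] q5
```

View pics/side3c.png

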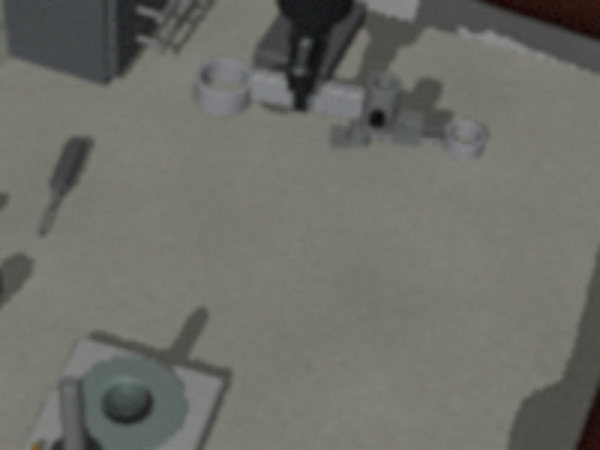

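Emit:
play_rows:
  deltas:
    - [[0,0,0.04],0]
    - [[0,0,0.09],0]
    - [[0,0,0.14],0]
    - [[0,0.03,0.16],-0.1]
    - [[0.005,0.07,0.16],-0.25]

```text
time: 6.88
tool_pos: [0.5134, -0.2635, 0.323]
tool_rot: [0.002, 0.045, 0.999, -0.001]
contact_force: [0.1, 1.0, -2.8]
gripper_width: 0.177
```

Emit:
play_rows:
  deltas:
    - [[0.01,0.04,0],-0.15]
    - [[0.02,0.08,0],-0.3]
    - [[0.03,0.12,0],-0.45]
    - [[0.04,0.16,0],-0.6]
    - [[0.04,0.2,0],-0.75]

```text
time: 7.5
tool_pos: [0.5528, -0.0618, 0.3194]
tool_rot: [-0.001, 0.407, 0.913, -0.0]
contact_force: [0.6, -0.0, -2.3]
gripper_width: 0.179
```

Emit:
play_rows:
  deltas:
    - [[0.003,0.03,0],-0.15]
    - [[0.006,0.06,0],-0.3]
    - [[0.008,0.09,0],-0.4]
    - [[0.008,0.107,0],-0.456]
    - [[0.008,0.107,0],-0.456]

```text
time: 8.12
tool_pos: [0.5605, 0.0445, 0.3196]
tool_rot: [-0.001, 0.6, 0.8, -0.0]
contact_force: [0.8, -0.4, -3.9]
gripper_width: 0.173
```

```bash
python3 st.py; python3 - <<'E'
from h import *
for c in('top','side'):
    a,_=grab(c,c+'4'); a=a[160:300,160:340] if c=='top' else a[180:350,200:400]
    cv2.imwrite(f'pics/{c}4c.png',cv2.resize(a,None,fx=3.5,fy=3.5))
E
```

```text
8.12 pos [0.5605 0.0445 0.3196] yawx 1.8545 F [ 0.8 -0.4 -3.9] M [-0.03  0.01 -0.02] g 0.173 q [-0.05 -0.13  1.65 -0.    1.63 -0.34] q5
```

View pics/side4c.png

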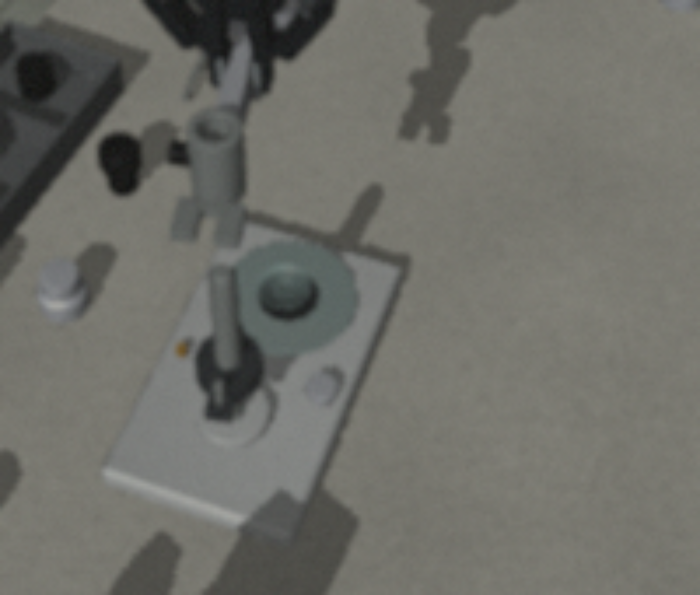

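View pics/top4c.png

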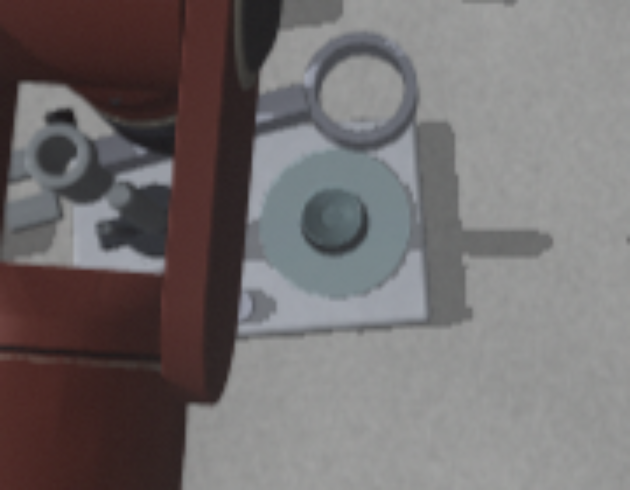

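```bash
cat > rel.py <<'E'
import sys
from fit import *
pc={'top':[.5397,.1211],'side':[.5397,.1171]}
def run(tag,q0,zfix=None):
    out=[]
    for cam in('top','side'):
        uv,X=cloud(cam,np.load(cam+tag+'.npz')['d'])
        q=np.array(q0,float)
        for it in range(3):
            L=loc(X,q);x,y,zz=L.T
            m=(abs(holder(L))<(.012 if it==0 else .006))&((x<.04)|(x>.125))&(zz>-.01)&(zz<.066)
            r=least_squares(lambda p:holder(loc(X[m],p)),q,loss='soft_l1',f_scale=.0015,x_scale=.01);q=r.x
        print(cam,m.sum(),np.round(q,4),'med',round(np.median(abs(r.fun)),5),'bore-pillar',np.round(q[:2]-pc[cam],4))
        out.append(q[:2]-pc[cam])
    print('mean',np.mean(out,0))
if __name__=='__main__':
    s=status.state();w,a,b,c=s['tool_rot'];yaw=2*np.arctan2(b,a)-np.pi
    t=s['tool_pos'];q0=[t[0]-.0804*np.cos(yaw),t[1]-.0804*np.sin(yaw),t[2]-.0106,yaw];print('kin',np.round(q0,4))
    run(sys.argv[1],q0)
E
python3 rel.py 4
```

```text
kin [ 0.5384  0.1205  0.3092 -1.2889]
top 1264 [ 0.537   0.1214  0.3097 -1.2859] med 0.0005 bore-pillar [-0.0027  0.0003]
side 728 [ 0.5373  0.117   0.3109 -1.288 ] med 0.00066 bore-pillar [-0.0024 -0.0001]
mean [-0.00256601  0.0001106 ]
```

Emit:
play_rows:
  deltas:
    - [[0.0026,0,-0.02],0]
    - [[0.0026,0,-0.045],0]
    - [[0.0026,0,-0.06],0]
    - [[0.0026,0,-0.065],0]
    - [[0.0026,0,-0.065],0]

```text
time: 8.85
tool_pos: [0.5638, 0.0434, 0.2552]
tool_rot: [-0.0, 0.601, 0.799, -0.0]
contact_force: [0.7, 0.1, -2.9]
gripper_width: 0.177
```

```bash
python3 st.py; python3 - <<'E'
from h import *
for c in('top','side'):
    a,_=grab(c,c+'5'); a=a[160:300,160:340] if c=='top' else a[180:350,200:400]
    cv2.imwrite(f'pics/{c}5c.png',cv2.resize(a,None,fx=3.5,fy=3.5))
E
python3 rel.py 5
```

```text
8.85 pos [0.5638 0.0434 0.2552] yawx 1.8516 F [ 0.7  0.1 -2.9] M [-0.01  0.03  0.01] g 0.177 q [-0.05 -0.1   1.73 -0.    1.52 -0.34] q5
kin [ 0.542   0.1208  0.2458 -1.2899]
top 1028 [ 0.5405  0.1203  0.2453 -1.2884] med 0.0005 bore-pillar [ 0.0008 -0.0008]
side 655 [ 0.5408  0.1167  0.2472 -1.2865] med 0.0007 bore-pillar [ 0.0011 -0.0004]
mean [ 0.00093664 -0.00063594]
```

View pics/side5c.png

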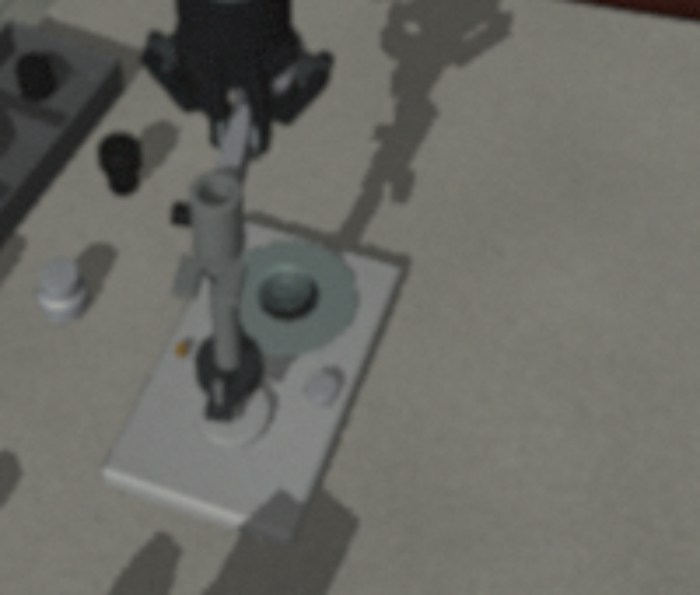

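Within 1 mm. I'll correct by (-0.9, +0.6) mm, lower in small steps and watch the force.

Emit:
play_rows:
  deltas:
    - [[-0.0009,0.0006,0],0]
    - [[-0.0009,0.0006,-0.01],0]
    - [[-0.0009,0.0006,-0.02],0]
    - [[-0.0009,0.0006,-0.025],0]
    - [[-0.0009,0.0006,-0.028],0]

```text
time: 9.57
tool_pos: [0.5626, 0.0443, 0.2264]
tool_rot: [-0.0, 0.601, 0.799, -0.0]
contact_force: [-0.4, 1.1, -3.2]
gripper_width: 0.177
```

Emit:
play_rows:
  deltas:
    - [[0,0,-0.002],0]
    - [[0,0,-0.004],0]
    - [[0,0,-0.006],0]
    - [[0,0,-0.008],0]
    - [[0,0,-0.008],0]

```text
time: 10.2
tool_pos: [0.5627, 0.0442, 0.2191]
tool_rot: [-0.0, 0.601, 0.799, -0.0]
contact_force: [-0.2, -0.2, -3.3]
gripper_width: 0.179
```

```bash
python3 st.py; python3 - <<'E'
from h import *
for c in('top','side'):
    a,_=grab(c,c+'6'); a=a[160:300,160:340] if c=='top' else a[180:350,200:400]
    cv2.imwrite(f'pics/{c}6c.png',cv2.resize(a,None,fx=3.5,fy=3.5))
E
python3 rel.py 6
```

```text
10.2 pos [0.5627 0.0442 0.2191] yawx 1.8517 F [-0.2 -0.2 -3.3] M [-0.05 -0.02  0.03] g 0.179 q [-0.05 -0.08  1.77  0.    1.46 -0.33] q5
kin [ 0.5406  0.1215  0.2088 -1.2898]
top 930 [ 0.5393  0.121   0.2094 -1.2883] med 0.00054 bore-pillar [-0.0004 -0.0001]
side 619 [ 0.5396  0.1173  0.2104 -1.2852] med 0.00072 bore-pillar [-0.0001  0.0002]
mean [-2.65640571e-04  5.90896426e-05]
```

View pics/side6c.png

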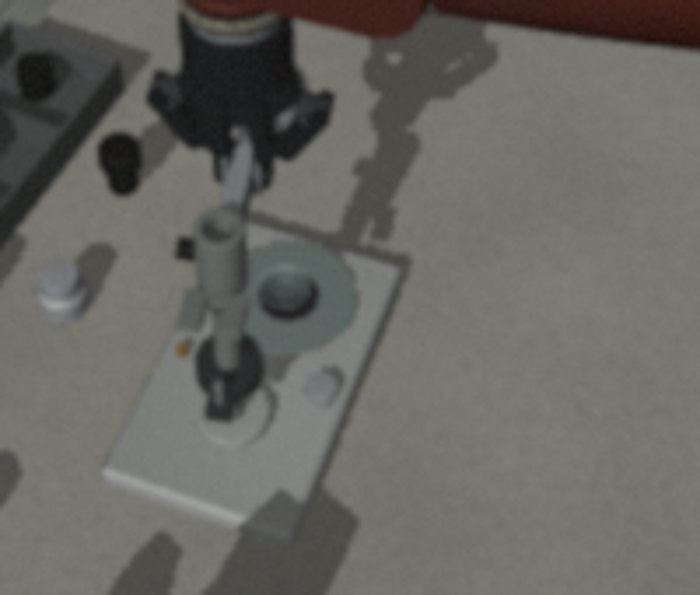

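View pics/top6c.png

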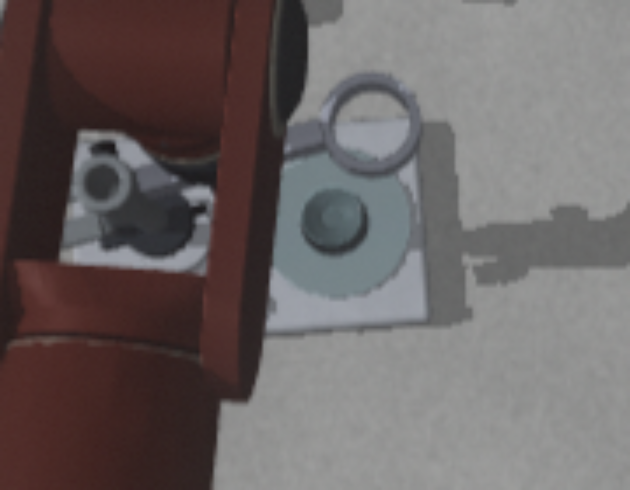

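The sleeve is on the pillar (bore over it at side crop 220,235) with no contact force. I'll continue down.

Emit:
play_rows:
  deltas:
    - [[0,0,-0.004],0]
    - [[0,0,-0.008],0]
    - [[0,0,-0.012],0]
    - [[0,0,-0.016],0]
    - [[0,0,-0.02],0]

```text
time: 10.92
tool_pos: [0.5628, 0.0442, 0.1989]
tool_rot: [-0.0, 0.601, 0.799, -0.0]
contact_force: [0.2, -0.6, -2.8]
gripper_width: 0.18
```

Emit:
play_rows:
  deltas:
    - [[0,0,-0.005],0]
    - [[0,0,-0.01],0]
    - [[0,0,-0.015],0]
    - [[0,0,-0.02],0]
    - [[0,0,-0.025],0]

```text
time: 11.55
tool_pos: [0.5629, 0.0442, 0.174]
tool_rot: [0.0, 0.601, 0.799, 0.0]
contact_force: [1.0, 0.0, -3.8]
gripper_width: 0.181
```

```bash
python3 st.py; python3 - <<'E'
from h import *
for c in('top','side'):
    a,_=grab(c,c+'7')
E
python3 rel.py 7
```

```text
11.55 pos [0.5629 0.0442 0.174 ] yawx 1.8518 F [ 1.   0.  -3.8] M [-0.05 -0.01  0.01] g 0.181 q [-0.05 -0.05  1.81  0.    1.38 -0.33] q5
kin [ 0.5401  0.1215  0.1628 -1.2898]
top 802 [ 0.5395  0.1212  0.1643 -1.2888] med 0.00068 bore-pillar [-0.0002  0.0001]
side 570 [ 0.5393  0.1173  0.1644 -1.2851] med 0.00082 bore-pillar [-0.0004  0.0002]
mean [-0.00031272  0.00013281]
```

Emit:
play_rows:
  deltas:
    - [[0,0,-0.006],0]
    - [[0,0,-0.013],0]
    - [[0,0,-0.02],0]
    - [[0,0,-0.026],0]
    - [[0,0,-0.031],0]

```text
time: 12.28
tool_pos: [0.5627, 0.0443, 0.1427]
tool_rot: [-0.0, 0.601, 0.799, -0.0]
contact_force: [0.6, -0.0, -3.6]
gripper_width: 0.175
```

Emit:
play_rows:
  deltas:
    - [[0,0,-0.0015],0]
    - [[0,0,-0.003],0]
    - [[0,0,-0.0045],0]
    - [[0,0,-0.006],0]
    - [[0,0,-0.006],0]

```text
time: 12.9
tool_pos: [0.5628, 0.0442, 0.1372]
tool_rot: [-0.0, 0.601, 0.799, -0.0]
contact_force: [0.2, 0.0, -3.2]
gripper_width: 0.181
```

Emit:
play_rows:
  deltas:
    - [[0,0,-0.0005],0]
    - [[0,0,-0.001],0]
    - [[0,0,-0.0015],0]
    - [[0,0,-0.002],0]

```text
time: 13.4
tool_pos: [0.5628, 0.0442, 0.1353]
tool_rot: [0.0, 0.601, 0.799, 0.0]
contact_force: [-0.2, 0.9, -2.7]
gripper_width: 0.179
```

Emit:
play_rows:
  deltas:
    - [[0,0,-0.0005],0]
    - [[0,0,-0.001],0]
    - [[0,0,-0.0015],0]
    - [[0,0,-0.0015],0]

```text
time: 13.9
tool_pos: [0.5628, 0.0442, 0.1337]
tool_rot: [-0.0, 0.601, 0.799, -0.0]
contact_force: [0.4, 1.1, -2.8]
gripper_width: 0.179
```

```bash
python3 st.py; python3 - <<'E'
from h import *
for c in('top','side'):
    a,_=grab(c,c+'8'); a=a[180:260,160:260] if c=='top' else a[230:330,220:330]
    cv2.imwrite(f'pics/{c}8c.png',cv2.convertScaleAbs(cv2.resize(a,None,fx=5.5,fy=5.5,interpolation=cv2.INTER_CUBIC),alpha=1.6,beta=15))
E
python3 rel.py 8
```

```text
13.9 pos [0.5628 0.0442 0.1337] yawx 1.8518 F [ 0.4  1.1 -2.8] M [-0.08  0.02 -0.03] g 0.179 q [-0.05 -0.01  1.84 -0.    1.31 -0.33] q5
kin [ 0.5406  0.1215  0.1232 -1.2898]
top 660 [ 0.5396  0.121   0.1241 -1.2899] med 0.00063 bore-pillar [-0.0001 -0.0001]
side 500 [ 0.5399  0.1169  0.1254 -1.2899] med 0.00083 bore-pillar [ 0.0002 -0.0002]
mean [ 6.96468121e-05 -1.42096094e-04]
```

View pics/side8c.png

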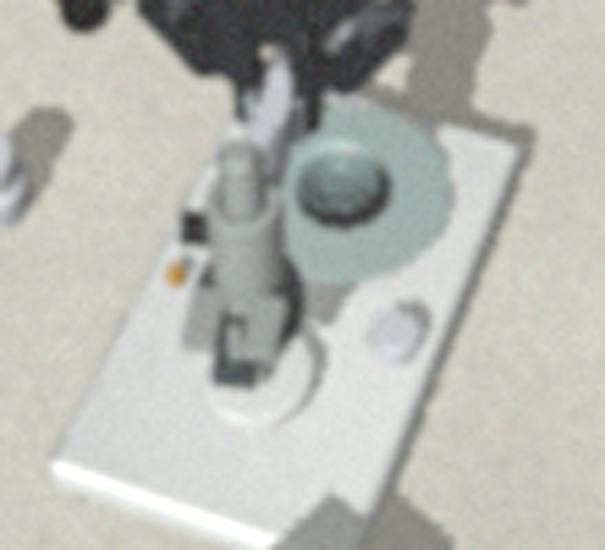

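View pics/top8c.png

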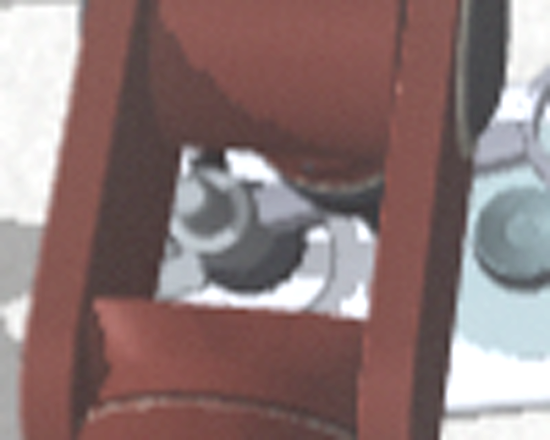

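The side view shows the pin in the slot (crop 235,325), so I'll keep going gently and watch for contact.

Emit:
play_rows:
  deltas:
    - [[0,0,-0.0005],0]
    - [[0,0,-0.001],0]
    - [[0,0,-0.0015],0]
    - [[0,0,-0.002],0]
    - [[0,0,-0.0025],0]

```text
time: 14.62
tool_pos: [0.5628, 0.0443, 0.1312]
tool_rot: [-0.0, 0.601, 0.799, -0.0]
contact_force: [0.1, -0.1, -2.3]
gripper_width: 0.176
```

Emit:
play_rows:
  deltas:
    - [[0,0,-0.0005],0]
    - [[0,0,-0.001],0]
    - [[0,0,-0.0015],0]
    - [[0,0,-0.002],0]
    - [[0,0,-0.0025],0]

```text
time: 15.25
tool_pos: [0.5628, 0.0442, 0.1288]
tool_rot: [-0.0, 0.601, 0.799, -0.0]
contact_force: [0.4, 0.5, -3.7]
gripper_width: 0.179
```

```bash
python3 st.py
```

```text
15.25 pos [0.5628 0.0442 0.1288] yawx 1.8518 F [ 0.4  0.5 -3.7] M [-0.    0.02 -0.02] g 0.179 q [-0.05 -0.    1.85 -0.    1.3  -0.33] q5
```

The underside is now about 6 mm below the pin top with no contact, so the fork has dropped over the pin. Now down to the collar.

Emit:
play_rows:
  deltas:
    - [[0,0,-0.0005],0]
    - [[0,0,-0.001],0]
    - [[0,0,-0.0015],0]
    - [[0,0,-0.002],0]
    - [[0,0,-0.0025],0]

```text
time: 15.88
tool_pos: [0.5628, 0.0442, 0.1263]
tool_rot: [-0.0, 0.601, 0.799, -0.0]
contact_force: [0.4, -0.1, -3.7]
gripper_width: 0.177
```

Emit:
play_rows:
  deltas:
    - [[0,0,-0.0005],0]
    - [[0,0,-0.001],0]
    - [[0,0,-0.0015],0]
    - [[0,0,-0.002],0]
    - [[0,0,-0.0025],0]

```text
time: 16.5
tool_pos: [0.5628, 0.0442, 0.1238]
tool_rot: [-0.0, 0.601, 0.799, -0.0]
contact_force: [-0.2, -0.1, -2.8]
gripper_width: 0.173
```

Emit:
play_rows:
  deltas:
    - [[0,0,-0.0005],0]
    - [[0,0,-0.001],0]
    - [[0,0,-0.0015],0]
    - [[0,0,-0.0015],0]

```text
time: 17.0
tool_pos: [0.5628, 0.0442, 0.1223]
tool_rot: [-0.0, 0.601, 0.799, -0.0]
contact_force: [0.3, -0.1, -3.1]
gripper_width: 0.179
```

Emit:
play_rows:
  deltas:
    - [[0,0,-0.0004],0]
    - [[0,0,-0.0008],0]
    - [[0,0,-0.0008],0]

```text
time: 17.38
tool_pos: [0.5628, 0.0442, 0.1215]
tool_rot: [-0.0, 0.601, 0.799, -0.0]
contact_force: [-0.1, -0.9, -2.6]
gripper_width: 0.18
```

Emit:
play_rows:
  deltas:
    - [[0,0,-0.0003],0]
    - [[0,0,-0.0006],0]
    - [[0,0,-0.0006],0]

```text
time: 17.75
tool_pos: [0.5628, 0.0442, 0.1209]
tool_rot: [-0.0, 0.601, 0.799, -0.0]
contact_force: [0.6, 0.9, -2.9]
gripper_width: 0.179
```

Emit:
play_rows:
  deltas:
    - [[0,0,-0.0003],0]
    - [[0,0,-0.0005],0]
    - [[0,0,-0.0005],0]

```text
time: 18.12
tool_pos: [0.5629, 0.0442, 0.1205]
tool_rot: [0.0, 0.601, 0.799, -0.0]
contact_force: [-0.8, -0.1, -2.1]
gripper_width: 0.178
```

Emit:
play_rows:
  deltas:
    - [[0,0,-0.0003],0]
    - [[0,0,-0.0005],0]
    - [[0,0,-0.0005],0]

```text
time: 18.5
tool_pos: [0.563, 0.0442, 0.1203]
tool_rot: [0.0, 0.601, 0.799, 0.0]
contact_force: [-1.3, 0.1, 1.1]
gripper_width: 0.177
```

Emit:
play_rows:
  deltas:
    - [[0,0,-0.0003],0]
    - [[0,0,-0.0005],0]
    - [[0,0,-0.0005],0]

```text
time: 18.88
tool_pos: [0.5631, 0.0441, 0.1201]
tool_rot: [0.0, 0.601, 0.799, 0.0]
contact_force: [-3.0, -2.7, 4.3]
gripper_width: 0.181
```

```bash
python3 st.py; python3 - <<'E'
from h import *
for c in('top','side'):
    a,_=grab(c,c+'9')
E
python3 rel.py 9
```

```text
18.88 pos [0.5631 0.0441 0.1201] yawx 1.8519 F [-3.  -2.7  4.3] M [0.12 0.64 0.15] g 0.181 q [-0.05  0.    1.85 -0.    1.28 -0.33] q5
kin [ 0.5408  0.1214  0.1094 -1.2898]
top 707 [ 0.5397  0.1205  0.1104 -1.2859] med 0.00072 bore-pillar [-0.     -0.0006]
side 534 [ 0.5399  0.1167  0.112  -1.2852] med 0.00095 bore-pillar [ 0.0002 -0.0004]
mean [ 5.28920092e-05 -5.31819378e-04]
```

Contact came at the collar height: z matches home and Fz rose about 7 N. Releasing.

Emit:
play_rows:
  deltas:
    - [[0,0,0.0006],0]
    - [[0,0,0.0006],0]
    - [[0,0,0.0006],0]

```text
time: 19.35
tool_pos: [0.5631, 0.0441, 0.1202]
tool_rot: [0.0, 0.601, 0.799, 0.0]
contact_force: [-1.6, -1.5, 3.7]
gripper_width: 0.181
```

Emit:
play_rows:
  deltas:
    - [[0,0,0],0]
    - [[0,0,0],0]
    - [[0,0,0],0]
    - [[0,0,0],0]
    - [[0,0,0],0]
  grip: 0.1

```text
time: 19.98
tool_pos: [0.5628, 0.0443, 0.12]
tool_rot: [0.0, 0.601, 0.799, 0.0]
contact_force: [-0.1, -0.8, -0.3]
gripper_width: 0.548
```

```bash
python3 st.py; python3 - <<'E'
from h import *
for c in('top','side'):
    a,_=grab(c,c+'10'); a=a[180:260,160:260] if c=='top' else a[230:330,220:330]
    cv2.imwrite(f'pics/{c}10c.png',cv2.convertScaleAbs(cv2.resize(a,None,fx=5.5,fy=5.5,interpolation=cv2.INTER_CUBIC),alpha=1.6,beta=15))
E
python3 rel.py 10
```

```text
19.98 pos [0.5628 0.0443 0.12  ] yawx 1.8519 F [-0.1 -0.8 -0.3] M [ 0.01 -0.02  0.05] g 0.548 q [-0.05  0.    1.85  0.    1.28 -0.33] q5
kin [ 0.5406  0.1215  0.1094 -1.2898]
top 690 [ 0.5393  0.121   0.1108 -1.2855] med 0.00106 bore-pillar [-0.0004 -0.0001]
side 528 [ 0.5397  0.1169  0.1134 -1.2886] med 0.00116 bore-pillar [ 0.     -0.0002]
mean [-0.00020045 -0.00013999]
```

View pics/side10c.png

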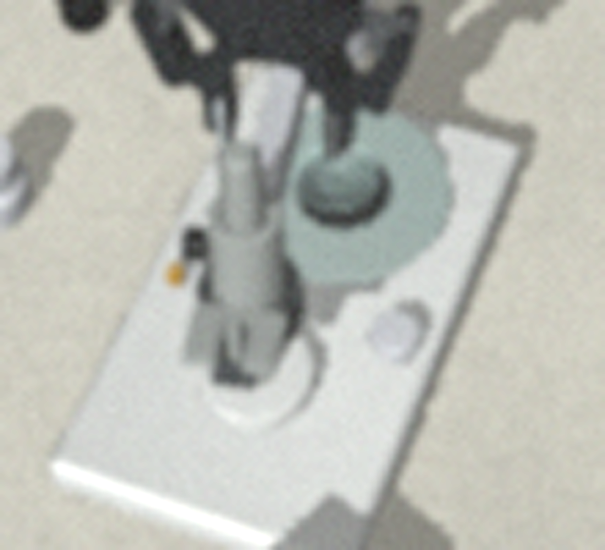

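Emit:
play_rows:
  deltas:
    - [[0,0,0.01],0]
    - [[0,0,0.03],0]
    - [[0,0,0.06],0]
    - [[0,0,0.1],0]
    - [[0,0,0.15],0]

```text
time: 20.7
tool_pos: [0.5624, 0.0443, 0.2722]
tool_rot: [0.0, 0.601, 0.799, 0.0]
contact_force: [1.1, -0.2, -0.1]
gripper_width: 0.548
```

Emit:
play_rows:
  deltas:
    - [[-0.02,-0.04,0.05],0]
    - [[-0.04,-0.09,0.07],0]
    - [[-0.06,-0.14,0.07],0]
    - [[-0.08,-0.19,0.07],0]
    - [[-0.1,-0.24,0.07],0]

```text
time: 21.32
tool_pos: [0.4621, -0.1972, 0.3423]
tool_rot: [0.002, 0.601, 0.799, 0.0]
contact_force: [1.7, -0.8, -0.6]
gripper_width: 0.553
```

```bash
python3 st.py; python3 - <<'E'
from fit import *
for c in('top','side'):
    a,d=grab(c,c+'11'); b=a[180:270,165:295] if c=='top' else a[220:345,220:340]
    cv2.imwrite(f'pics/{c}11c.png',cv2.convertScaleAbs(cv2.resize(b,None,fx=5,fy=5,interpolation=cv2.INTER_CUBIC),alpha=1.6,beta=15))
    uv,X=cloud(c,d);pc={'top':[.5397,.1211],'side':[.5397,.1171]}[c]
    from scipy.spatial.transform import Rotation as Rn
    def tl(X,p):
        return Rn.from_euler('zyx',[p[3],p[4],p[5]]).inv().apply(X-p[:3])
    q=np.array([*pc,.111,-1.287,0,0])
    for it in range(4):
        L=tl(X,q);m=(abs(holder(L))<.007)&(L[:,2]>.003)&(np.hypot(*(X[:,:2]-pc).T)>.0125)
        r=least_squares(lambda p:holder(tl(X[m],p)),q,loss='soft_l1',f_scale=.0015,x_scale=[.01]*3+[.1]*3);q=r.x
    print(c,m.sum(),np.round(q,4),np.median(abs(r.fun)),'rel',q[:2]-pc)
E
```

```text
21.32 pos [ 0.4621 -0.1972  0.3423] yawx 1.852 F [ 1.7 -0.8 -0.6] M [ 0.02 -0.03 -0.  ] g 0.553 q [-0.55 -0.29  1.74  0.    1.68 -0.83] q5
top 1019 [ 0.5392  0.1219  0.1112 -1.2868  0.0135  0.0372] 0.0007189103604459037 rel [-0.00049455  0.00076848]
side 893 [ 0.5394  0.1182  0.1128 -1.29    0.0187  0.0354] 0.0008331474591886066 rel [-0.00028109  0.00114118]
```

View pics/side11c.png

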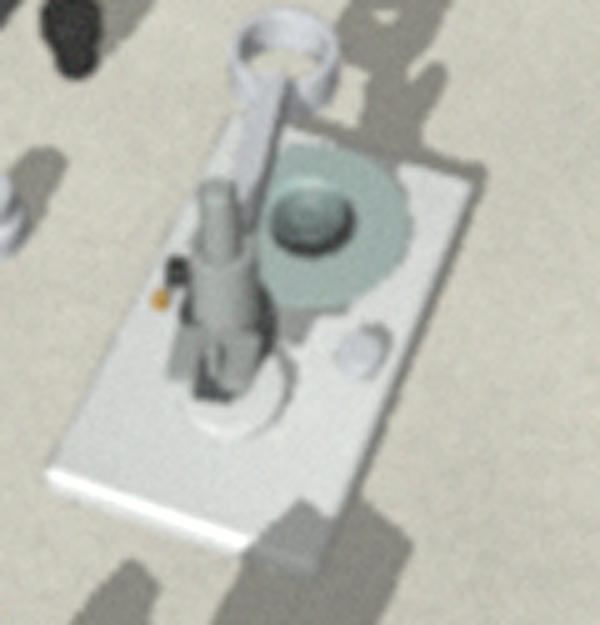

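View pics/top11.png

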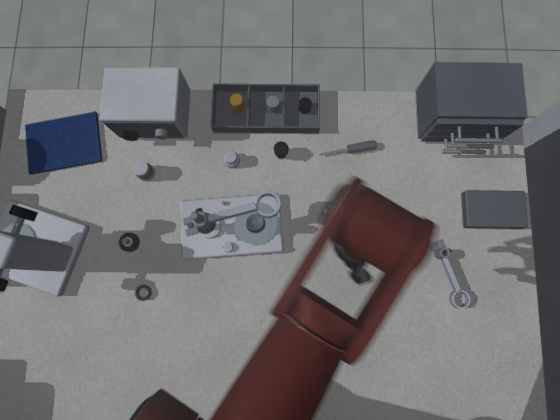

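```bash
cat > six.py <<'E'
import sys
from fit import *
from scipy.spatial.transform import Rotation as Rn
PC={'top':[.5397,.1211],'side':[.5397,.1171]}
def tl(X,p): return Rn.from_euler('zyx',[p[3],p[4],p[5]]).inv().apply(X-p[:3])
def six(tag,z,yaw=-1.287,xy=None,grip=True):
    for c in('top','side'):
        pc=PC[c] if xy is None else xy
        uv,X=cloud(c,np.load(c+tag+'.npz')['d']);q=np.array([*pc,z,yaw,0,0])
        for it in range(5):
            L=tl(X,q);m=(abs(holder(L))<.006)&(L[:,2]>.003)
            if xy is None:m&=(np.hypot(*(X[:,:2]-pc).T)>.0125)
            if grip:m&=(L[:,0]<.045)|(L[:,0]>.12)
            r=least_squares(lambda p:holder(tl(X[m],p)),q,loss='soft_l1',f_scale=.0015,x_scale=[.01]*3+[.1]*3);q=r.x
        print(tag,c,m.sum(),np.round(q,4),round(np.median(abs(r.fun)),5))
if __name__=='__main__':
    six('0',.0,.17,[.4296,-.3495],False)
    six('6',.2094);six('8',.124);six('9',.110);six('10',.110);six('11',.111,grip=False)
E
python3 six.py
```

```text
0 top 1023 [ 0.4292 -0.3495  0.0014  0.1764  0.0018 -0.002 ] 0.00083
0 side 816 [ 0.428  -0.3527  0.0035  0.1728  0.0023  0.0023] 0.00118
6 top 837 [ 5.3940e-01  1.2100e-01  2.0910e-01 -1.2893e+00 -8.0000e-04 -3.5000e-03] 0.00057
6 side 543 [ 0.5394  0.117   0.2104 -1.2857  0.0102 -0.0055] 0.00075
8 top 633 [ 5.3950e-01  1.2080e-01  1.2380e-01 -1.2888e+00 -9.0000e-04 -3.3000e-03] 0.00059
8 side 455 [ 0.5398  0.117   0.1253 -1.291   0.0055 -0.0034] 0.00082
9 top 619 [ 0.5396  0.1208  0.1108 -1.2871  0.0097  0.0022] 0.00065
9 side 445 [ 0.5396  0.1169  0.1121 -1.2842  0.0082  0.0027] 0.00087
10 top 613 [ 0.5391  0.1221  0.1112 -1.2867  0.015   0.0385] 0.00064
10 side 443 [ 0.539   0.1182  0.1128 -1.2849  0.0163  0.0394] 0.00084
11 top 1016 [ 0.5392  0.1219  0.1112 -1.2864  0.0129  0.0373] 0.00071
11 side 887 [ 0.5394  0.1182  0.1128 -1.2893  0.0172  0.036 ] 0.00079
```

On release the holder rolled about 0.037 rad within the play (both cameras agree). The fork is still on the pin. I'll regrasp to square it, then release in fine steps.

Emit:
play_rows:
  deltas:
    - [[0.02,0.05,0],0]
    - [[0.04,0.1,0],0]
    - [[0.06,0.15,0],0]
    - [[0.08,0.2,0],0]
    - [[0.1,0.24,-0.02],0]
  grip: 0.1

```text
time: 22.05
tool_pos: [0.5643, 0.0473, 0.3239]
tool_rot: [0.003, 0.6, 0.8, 0.002]
contact_force: [0.6, -0.6, 1.5]
gripper_width: 0.549
```

Emit:
play_rows:
  deltas:
    - [[0,0,-0.04],0]
    - [[0,0,-0.09],0]
    - [[0,0,-0.13],0]
    - [[0,0,-0.16],0]
    - [[0,0,-0.18],0]

```text
time: 22.68
tool_pos: [0.5627, 0.0451, 0.1395]
tool_rot: [-0.0, 0.601, 0.799, 0.0]
contact_force: [-0.1, 0.5, 0.9]
gripper_width: 0.551
```

Emit:
play_rows:
  deltas:
    - [[0,0,-0.01],0]
    - [[0,0,-0.018],0]
    - [[0,0,-0.0196],0]
    - [[0,0,-0.0196],0]
    - [[0,0,-0.0196],0]

```text
time: 23.3
tool_pos: [0.5634, 0.0442, 0.1212]
tool_rot: [0.001, 0.601, 0.799, 0.0]
contact_force: [0.4, 0.4, -0.0]
gripper_width: 0.548
```

```bash
python3 st.py
```

```text
23.3 pos [0.5634 0.0442 0.1212] yawx 1.8517 F [ 0.4  0.4 -0. ] M [-0.01  0.08 -0.03] g 0.548 q [-0.05  0.    1.85  0.    1.28 -0.33] q5
```

Emit:
play_rows:
  deltas:
    - [[0,0,0],0]
    - [[0,0,0],0]
    - [[0,0,0],0]
    - [[0,0,0],0]
    - [[0,0,0],0]
  grip: -1

```text
time: 23.92
tool_pos: [0.563, 0.0442, 0.1207]
tool_rot: [0.0, 0.601, 0.799, 0.0]
contact_force: [-0.9, -0.1, 2.3]
gripper_width: 0.177
```

```bash
python3 st.py; python3 - <<'E'
from h import *
for c in('top','side'): grab(c,c+'12')
from six import six
six('12',.1105)
E
```

```text
23.93 pos [0.563  0.0442 0.1207] yawx 1.8519 F [-0.9 -0.1  2.3] M [0.08 0.23 0.15] g 0.177 q [-0.05  0.    1.85 -0.    1.28 -0.33] q5
12 top 609 [ 0.5395  0.1219  0.1113 -1.2893  0.0065  0.0395] 0.0007
12 side 448 [ 0.5392  0.1181  0.1124 -1.2857  0.0146  0.0404] 0.00086
```

```bash
python3 - <<'E'
from six import *
for tag,z in(('8',.1238),('9',.1103),('11',.1105),('12',.1105)):
  for c in('top','side'):
    zb={'top':.0,'side':.0015}[c]
    uv,X=cloud(c,np.load(c+tag+'.npz')['d']);L=loc(X,[*PC[c],z+zb,-1.287])
    r=np.hypot(L[:,0],L[:,1]);rr=np.hypot(L[:,0]-.165,L[:,1])
    def pl(m):
        A=np.c_[L[m,:2],np.ones(m.sum())];f=lambda p:A@p-L[m,2]
        s=least_squares(f,[0,0,L[m,2].mean()],loss='soft_l1',f_scale=.001,x_scale=[.1,.1,.01]);return m.sum(),np.round(s.x[:2],3)
    m1=(rr<.034)&(rr>.023)&(abs(L[:,2]-.028)<.006)
    m2=(abs(L[:,1])<.007)&(L[:,0]>.022)&(L[:,0]<.13)&(abs(L[:,2]-.041)<.006)&((L[:,0]<.045)|(L[:,0]>.118)|(tag=='11'))
    # outer sleeve wall centre at upper/lower halves
    o=[]
    for lo,hi in((.013,.032),(.038,.056)):
        m=(r>.0145)&(r<.022)&(L[:,2]>lo)&(L[:,2]<hi)&(L[:,0]<.01)
        s=least_squares(lambda p:np.hypot(L[m,0]-p[0],L[m,1]-p[1])-.018,[0,0],loss='soft_l1',f_scale=.001);o.append((m.sum(),np.round(s.x*1000,1)))
    print(tag,c,'ring',pl(m1),'bar',pl(m2),'wall',o)
E
python3 - <<'E'
import cv2
a=cv2.imread('pics/top11.png')[180:270,165:295];cv2.imwrite('pics/t11c.png',cv2.convertScaleAbs(cv2.resize(a,None,fx=6,fy=6,interpolation=cv2.INTER_CUBIC),alpha=1.6,beta=15))
E
```

```text
8 top ring (np.int64(224), array([0.008, 0.009])) bar (np.int64(61), array([0.013, 0.085])) wall [(np.int64(14), array([-0.2, -0.2])), (np.int64(14), array([-0.3, -0.4]))]
8 side ring (np.int64(16), array([ 0.01 , -0.129])) bar (np.int64(16), array([-0.058,  0.158])) wall [(np.int64(59), array([0.2, 0. ])), (np.int64(60), array([ 0.2, -0. ]))]
9 top ring (np.int64(225), array([-0.007, -0.005])) bar (np.int64(60), array([-0.003,  0.015])) wall [(np.int64(12), array([-0.1, -0.2])), (np.int64(12), array([ 0.2, -0.3]))]
9 side ring (np.int64(18), array([ 0.168, -0.358])) bar (np.int64(14), array([ 0.144, -0.349])) wall [(np.int64(54), array([ 0.2, -0.2])), (np.int64(57), array([ 0.4, -0.1]))]
11 top ring (np.int64(160), array([-0.028,  0.011])) bar (np.int64(252), array([-0.038, -0.049])) wall [(np.int64(16), array([-0.9, -0.2])), (np.int64(9), array([ 1. , -0.3]))]
11 side ring (np.int64(79), array([-0.015, -0.002])) bar (np.int64(127), array([-0.032, -0.045])) wall [(np.int64(60), array([-0.2,  0.2])), (np.int64(66), array([0.9, 0.2]))]
12 top ring (np.int64(154), array([-0.027,  0.009])) bar (np.int64(53), array([-0.043, -0.067])) wall [(np.int64(14), array([-1.4, -0.5])), (np.int64(10), array([ 0.8, -0.1]))]
12 side ring (np.int64(9), array([-0.071,  0.13 ])) bar (np.int64(11), array([-0.198, -0.497])) wall [(np.int64(60), array([-0.1, -0.6])), (np.int64(61), array([1.1, 0.2]))]
```

View pics/t11c.png

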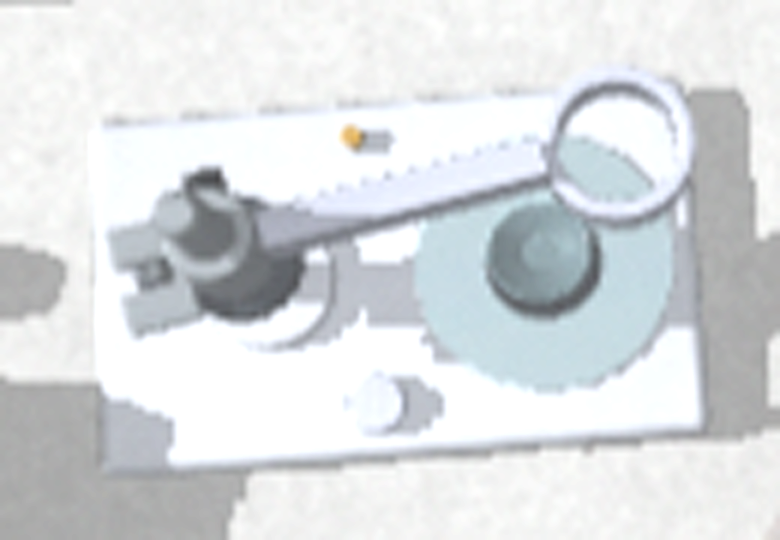

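That "roll" was my Euler-axis mix-up. Plane and wall fits show the ring end drooping about 0.03 rad, which is simply the 1 mm play taken up by gravity, and it can't be avoided. I'll release and retreat.

Emit:
play_rows:
  deltas:
    - [[0,0,0],0]
    - [[0,0,0],0]
    - [[0,0,0],0]
    - [[0,0,0],0]
    - [[0,0,0],0]
  grip: 0.1

```text
time: 24.65
tool_pos: [0.5628, 0.0442, 0.1204]
tool_rot: [-0.0, 0.601, 0.799, -0.0]
contact_force: [-0.1, 0.4, 0.7]
gripper_width: 0.552
```

Emit:
play_rows:
  deltas:
    - [[0,0,0.01],0]
    - [[0,0,0.03],0]
    - [[0,0,0.06],0]
    - [[0,0,0.1],0]
    - [[0,0,0.15],0]

```text
time: 25.28
tool_pos: [0.5624, 0.0443, 0.2726]
tool_rot: [0.0, 0.601, 0.799, 0.0]
contact_force: [0.6, 1.0, 0.7]
gripper_width: 0.547
```

Emit:
play_rows:
  deltas:
    - [[-0.02,-0.04,0.05],0]
    - [[-0.04,-0.09,0.07],0]
    - [[-0.06,-0.14,0.07],0]
    - [[-0.08,-0.19,0.07],0]
    - [[-0.1,-0.24,0.07],0]

```text
time: 25.9
tool_pos: [0.462, -0.1972, 0.3428]
tool_rot: [0.002, 0.601, 0.799, 0.0]
contact_force: [0.8, 0.5, -0.4]
gripper_width: 0.551
```

Emit:
play_rows:
  deltas:
    - [[0,0,0],0]
    - [[0,0,0],0]
    - [[0,0,0],0]
    - [[0,0,0],0]

```text
time: 26.4
tool_pos: [0.4633, -0.1947, 0.3406]
tool_rot: [0.0, 0.6, 0.8, 0.0]
contact_force: [0.1, 0.2, -0.6]
gripper_width: 0.551
```

```bash
python3 st.py; python3 - <<'E'
from h import *
for c in('top','side'):
    a,d=grab(c,c+'13'); b=a[180:270,165:295] if c=='top' else a[220:345,220:340]
    cv2.imwrite(f'pics/{c}13c.png',cv2.convertScaleAbs(cv2.resize(b,None,fx=5,fy=5,interpolation=cv2.INTER_CUBIC),alpha=1.6,beta=15))
from six import six
six('13',.1105,grip=False)
E
```

```text
26.4 pos [ 0.4633 -0.1947  0.3406] yawx 1.8538 F [ 0.1  0.2 -0.6] M [ 0.04  0.03 -0.04] g 0.551 q [-0.55 -0.28  1.74  0.    1.68 -0.83] q5
13 top 1012 [ 0.5391  0.1219  0.1114 -1.2871  0.0143  0.0385] 0.00069
13 side 892 [ 0.539   0.1182  0.1125 -1.2877  0.0203  0.0345] 0.0008
```

View pics/side13.png

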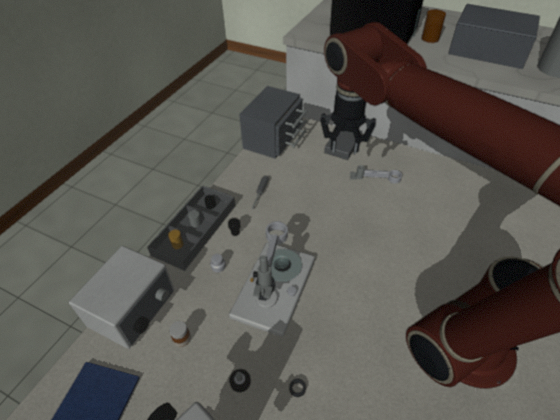

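View pics/side13c.png

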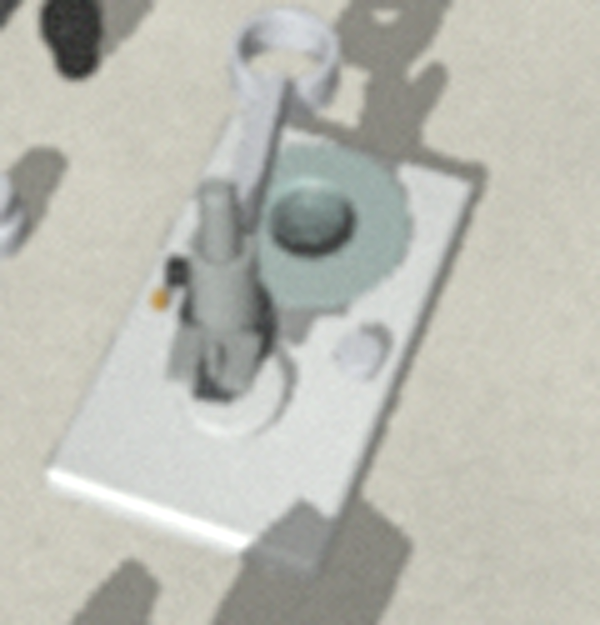

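The holder is on the collar (crop 220,330) with the pin in the fork (215,355) and the ring over the stage end (285,65). The bystanders are unmoved and the arm is clear, so I'll hand in.

```bash
python3 -c "
from plant import ticket
print(ticket.job_done())"
```

```text
the job is handed in; nothing more can be done
None
```

The larger lens holder is on the pillar with its forked foot over the locating pin and its sleeve down on the collar. I let go, moved the arm clear and handed the job in at about 26.5 s.

- **Finding the pin:** I did not search for it by turning, as you described. I estimated its bearing from the depth images and came down at that angle, and the fork dropped over it the first time without any turning.
- **Forces:** No contact force showed in the readings on the way down. It met the collar at home height with about 7 N, and that is when I released it.
- **Last checks:** Both cameras put the sleeve's underside at about 111 mm on average (home is 110 mm), and the pin shows in the slot. The ring is over the far end of the stage, about 0.2 rad off the stand's axis because of where the pin sits. The arm was clear and reading no force, and nothing else on the bench looked moved.
- **What disagreed:** After release the ring end droops by about 0.03–0.04 rad, roughly what the 1 mm play allows. I first misread this as a sideways roll because of an axis mix-up in my fit. I gripped the holder again, saw it was only the play, and let go a second time; its pose did not change.

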